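Register a chocolate bar in the sleeve press, refit the push knob and hold it down

ROBOT

A 6-joint arm with a two-finger parallel gripper is mounted at the origin on the work surface. World frame = base frame: x ahead of the robot, y to its left, z up, the work surface at z = 0. Lengths are in mm, angles in rad, forces in N, time in s.
With the tool pointing down it reaches from about 275 to 1000 mm from the base axis. Payload 8.4 kg.
Tool frame: the origin (TCP) lies at the very end of the fingers, on their centre line; the grasp point (between the pads) lies 19 mm behind it; z points along the fingers, y is the line along which they close (so a half turn about z gives the same grasp; the last joint's range is limited). The gripper opens to 85 mm and grips with 20 to 120 N. Pads are 22 mm wide; open, the fingers measure 114 mm over their backs; the gripper's body (76 mm by 85 mm) begins 54 mm behind the grasp point. The pads swing forward as they close: fully open they stand 13 mm farther back than shut.
Start: joints at [1.237, 0.353, 1.633, -0, 1.155, -0.002], TCP at [203.589, 590.914, 206.981] pointing down, gripper open.
Joint ranges: [-2.63, 2.63], [-0.92, 2.1], [0.06, 2.66], [-1.3, 4.44], [0, 2.69], [-3.02, 3.02]. Speed limits (rad/s): [2.22, 2.22, 2.79, 3.14, 3.14, 3.14].

INTERFACE

Orientations are given as [roll, pitch, yaw] about the fixed x, y, z axes, in that order (R = Rz(yaw) Ry(pitch) Rx(roll)).
In Python, from rig import sensors, grab_frame, camera_params, order gives the robot as it stands. The module is installed in compiled form; this text tells all that it offers.
- The arm moves only by the tool move_arm, never from a script. Its argument "motion" is a list of rows, each a list of 7 numbers: the turn, a rotation vector about the tool's x, y, z in a scale on which 1.0 is 2 rad, then the shift along the tool's x, y, z in shares of 75 cm (1.0 is 75 cm), then the finger opening in m, from 0 to 0.0854. A call has 1 to 8 rows; each row is the pose to reach, as a shift and turn from the pose commanded when the call began, along the tool's axes at that moment; what a row does not reach only later rows make up. A row lasts 1/8 s, in which the tool goes at most 62.5 mm and 10.7 degrees, less where a joint would pass 70% of its speed; a pose out of reach is approached as far as the arm can. Shift and turn numbers lie between -1 and 1, and a call with a number outside is refused. A call with a gripper value outside its range is refused whole. The fingers move at their own pace and stop on an object; "grip_force" is the grip in N (left out, the last holds). Time passes only in rows, so rows that repeat a pose let the fingers close. It gives the time, the measured TCP pose, the force, the opening and the grip force at its end, in the units of the state.
- sensors.sense(): the state, without advancing time (a new reading comes with each control period).
- grab_frame(name): name is "scene" or "top" or "wrist"; returns (picture, depth): 400x640x3 uint8, red, green, blue; 400x640 float32, mm along the optical axis (not along the pixel's ray), 0 where there is no reading.
- camera_params(name): a dict with "camera_matrix" (3x3 intrinsics, pixels), "world_from_camera" (4x4, takes a point from camera to world coordinates). Camera axes: x right, y down, z forward; pixel columns grow to the right and rows downward; lengths in mm; the calibration is good to about 2 mm. A picture is of the moment at which its call begins: read the wrist's pose just before it. camera_params takes no time and is no camera call; for the wrist camera it gives the pose at the moment of the call.
- order.sign_off(): hands the job in; it is judged then, once.
The state is a dict: "clock": time; "qpos": joint angles; "qvel": joint speeds; "joint_efforts": joint torques, N m; "eef_pos": TCP position; "tcp_rot": TCP orientation; "contact_force": force on the tool from outside, world axes, zero at the start; "wrist_torque": the same for the moment, N m; "opening": opening from 0.0 (shut) to 1.0 (fully open); "grasp_force": force on a finger pad.
Only numpy, scipy, OpenCV 4.12 (cv2) and the standard library are available. Lean on these libraries where they do the work, as an engineer would, in place of code of your own. Each camera call takes 0.05 s, during which the arm holds its last target. There are 200 camera calls.

TASK

Push the sleeved chocolate bar lying in the small press square and snug against both of the press's steel stops. Then take the loose black pointer knob, turn it so that the flat in its bore matches the flat of the press's D-shaft, push it fully onto the shaft, and press it all the way down so that the rubber foot clamps the bar. Finish while still gripping the knob and holding it down.

Things in the scene. Friction and masses are not known exactly. Their poses are not given: they have to be found in the camera images.
- press: White hand press, fixed. Origin: middle of the back stop's face, at table level; x from the bar nest to the housing, y left. In mm: nest plate 6 thick, x -118 to 0, y -92 to 60. Steel stops, tops at z 18: back stop, face x=0, y +-55; side stop, face y=50, x -70 to 0. Housing x 17 to 95, y +-40, top z 62. Arm 16 wide from the housing over the back stop to x -32, y 0, top z 52.
- bar: Chocolate bar in gold foil and white sleeve, loose on the press's nest plate: 50 (x) x 100 (y) x 14 mm (z), about 100 g. Origin: centre of its underside. Starts 10 to 30 mm short of each stop, turned up to 0.2 rad. The like bars on the bare table and tray are not for this job.
- bar_home (a point): Where the bar's origin lies when the bar touches both stops: press x -25, y 0 mm, on the plate, 6 mm above the table; axes as the press.
- knob: Loose black pointer knob standing bore-down on the table, 120 g. Origin: centre of underside; z up, x to the pointer. In mm: skirt 48 across, 27 high, beak along +x to 33 from the axis; on it a grip bar 44 (x) x 16 (y) x 28, top z 55, white line near its pointer end. D-bore 26 across, 24 deep, flat on the pointer side 5.5 from the axis. Grip the bar's 16 mm; fingertips above z 27.
- shaft_seat (a point): On the upright D-shaft's axis at the top of its collar (40 mm across): press x 55, y 0 mm, 84 mm above the table when up; moves down with the plunger; axes as the press. Steel shaft: 22 mm high above here, 24 across, flat on its +x side (away from the nest) 4.5 mm from the axis, top 5 mm tapered. It does not turn. Knob fully on: knob origin here, knob x along this x.
- plunger (a joint): Downward travel of the sprung shaft with collar, arm and foot, m: 0 up, 0.014 fully down (end stop). About 4.5 N starts it; the foot meets the bar at 0.008; fully down takes about 15 N. It springs up when let go.
- foot: Rubber-faced foot 20 mm across under the end of the press's arm, press x -22, y 0 mm. Origin: centre of its underside, 28 mm above the table when up, 8 mm above a bar in the nest. Comes down with the plunger; its own spring gives way up to 10 mm (2 N plus 1 N per mm).
Not all that is in view belongs to the job. There is more than one size of the knob; the one meant has the size given above.

How it is judged:
By the outcome, as a careful person would: the job done as asked, in the order asked, and still so for the second after the job is handed in, while the arm keeps its last pose, push and grip.
It also fails if it takes over 72 s, if anything falls off the work surface, if the arm or the gripper's body presses on something with over 40 N, if the wrist force passes 120 N, or if a joint passes its speed limit or range.

## Working session

There is one attempt and no reset: what is moved stays moved. The work goes in short steps, Python scripts to look and compute and a tool call to move; the robot and the scene stay as the last step left them, time stands still between calls to the robot, and variables do not carry over. Pictures are saved under pics/ and viewed, at most 10 in all, crops included, and the job is handed in when it is done.

Besides the shell and the picture viewer there is one more tool, called by a JSON object that holds its "op" and its "data". move_arm: Moves the arm, as the interface text tells. Its arguments: {"type":"object","properties":{"motion":{"type":"array","items":{"type":"array","items":{"type":"number"}}},"grip_force":{"type":"number"}},"required":["motion"]}

```bash
mkdir -p pics; cat > h.py <<'E'
import numpy as np, cv2
from rig import sensors, grab_frame, camera_params, order
from scipy.spatial.transform import Rotation as R
def shot(n,f):
    P=camera_params(n); p,d=grab_frame(n)
    cv2.imwrite(f'pics/{f}.png',p[:,:,::-1]); np.savez(f'pics/{f}.npz',p=p,d=d,K=P['camera_matrix'],T=P['world_from_camera'])
    return p,d,P
def load(f):
    z=np.load(f'pics/{f}.npz'); return z['p'],z['d'],z['K'],z['T']
def cloud(d,K,T):
    v,u=np.mgrid[:d.shape[0],:d.shape[1]]
    c=np.stack([(u-K[0,2])/K[0,0]*d,(v-K[1,2])/K[1,1]*d,d],-1)
    return c@np.array(T)[:3,:3].T+np.array(T)[:3,3]
E
python3 - <<'E'
from h import *
s=sensors.sense();print({k:np.round(v,3) for k,v in s.items()})
a=shot('top','top0')[0];b=shot('scene','scene0')[0]
print(camera_params('top'))
E
```

```text
{'clock': np.float64(0.0), 'qpos': array([ 1.237,  0.354,  1.634, -0.   ,  1.155, -0.002]), 'qvel': array([ 0.001, -0.001, -0.002, -0.001,  0.001, -0.001]), 'joint_efforts': array([-0.0000e+00, -6.0523e+01, -3.4207e+01, -0.0000e+00,  9.0000e-03,
       -0.0000e+00]), 'eef_pos': array([203.437, 590.403, 206.263]), 'tcp_rot': array([-3.14,  0.  ,  2.81]), 'contact_force': array([ 0.64 , -0.593,  0.411]), 'wrist_torque': array([-0.012, -0.04 ,  0.023]), 'grasp_force': np.float64(0.0), 'opening': np.float64(1.0)}
{'camera_matrix': array([[447.05511736,   0.        , 321.76449269],
       [  0.        , 447.05511736, 200.36198083],
       [  0.        ,   0.        ,   1.        ]]), 'world_from_camera': array([[-2.30485359e-02, -9.90007871e-01,  1.39115708e-01,
         4.22477715e+02],
       [-9.99725967e-01,  2.33938779e-02,  8.47520831e-04,
        -1.02515104e+02],
       [-4.09350819e-03, -1.39058052e-01, -9.90275770e-01,
         1.01982607e+03],
       [ 0.00000000e+00,  0.00000000e+00,  0.00000000e+00,
         1.00000000e+00]])}
```

View pics/top0.png

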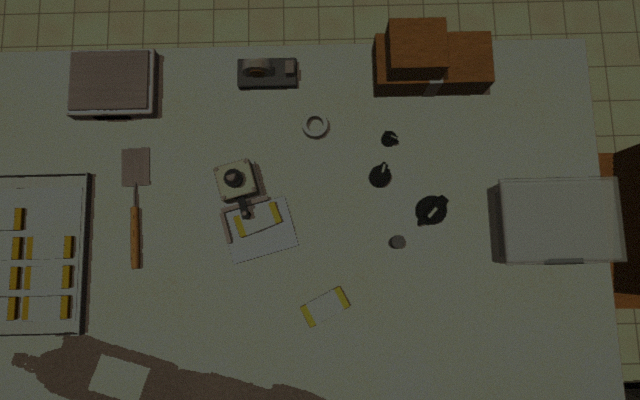

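View pics/scene0.png

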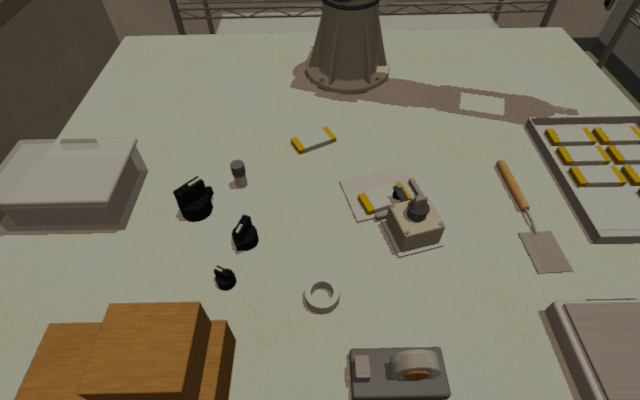

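The press is at about (245,205) in top. There are three knob candidates in top: small (390,139), middle (380,175) and large (431,210). I'll measure their sizes and enlarge them.

```bash
python3 - <<'E'
from h import *
p,d,K,T=load('top0');W=cloud(d,K,T)
for n,(u,v,r) in dict(small=(390,139,14),mid=(380,175,18),big=(431,210,24)).items():
    w=W[v-r:v+r,u-r:u+r].reshape(-1,3); 
    for lo,hi in((8,35),(18,35),(35,70)):
        q=w[(w[:,2]>lo)&(w[:,2]<hi)]
        if len(q)>3:
            c,s,a=cv2.minAreaRect(q[:,:2].astype(np.float32)); print(n,lo,hi,len(q),np.round(c),np.round(s),round(a),'ztop',np.percentile(q[:,2],90).round(1))
m=(W[:,:,2]>50)&(W[:,:,2]<75);m[:,:205]=0;m[:,270:]=0;m[:150]=0;m[240:]=0
q=W[m];print('housing',cv2.minAreaRect(q[:,:2].astype(np.float32)),np.median(q[:,2]))
m=(W[:,:,2]>3.5)&(W[:,:,2]<9);m[:,:200]=0;m[:,310:]=0;m[:190]=0;m[275:]=0
q=W[m];print('plate',cv2.minAreaRect(q[:,:2].astype(np.float32)),np.median(q[:,2]))
print('table z',np.median(W[250:280,400:480,2]))
a=cv2.resize(p[150:275,200:310],None,fx=4.4,fy=4.4,interpolation=2)[:550]
b=cv2.resize(p[120:235,360:455],None,fx=3.2,fy=3.2,interpolation=2)
c=np.zeros((550,800,3),np.uint8);c[:a.shape[0],:484]=a[:,:484];c[:b.shape[0],490:490+b.shape[1]]=b
cv2.imwrite('pics/c1.png',np.clip(c[:,:,::-1]*1.7,0,255).astype(np.uint8))
E
```

```text
small 8 35 126 [ 705. -259.] [33. 34.] 12 ztop 27.5
small 18 35 89 [ 705. -260.] [32. 34.] 10 ztop 29.0
small 35 70 72 [ 706. -259.] [30. 13.] 62 ztop 41.8
mid 8 35 241 [ 616. -234.] [47. 48.] 26 ztop 29.3
mid 18 35 222 [ 616. -234.] [47. 47.] 26 ztop 29.5
mid 35 70 161 [ 616. -234.] [16. 44.] 72 ztop 57.1
big 8 35 149 [ 534. -343.] [60. 65.] 6 ztop 34.7
big 18 35 129 [ 534. -343.] [60. 65.] 6 ztop 34.7
big 35 70 360 [ 533. -345.] [62. 63.] 88 ztop 55.4
housing ((585.2340087890625, 81.86058044433594), (127.38780975341797, 80.46172332763672), 14.75529670715332) 61.75780382682967
plate ((497.43035888671875, 54.44123840332031), (251.30322265625, 191.00778198242188), 88.7375717163086) 6.057757180723797
table z -0.0007408441636016505
```

View pics/c1.png

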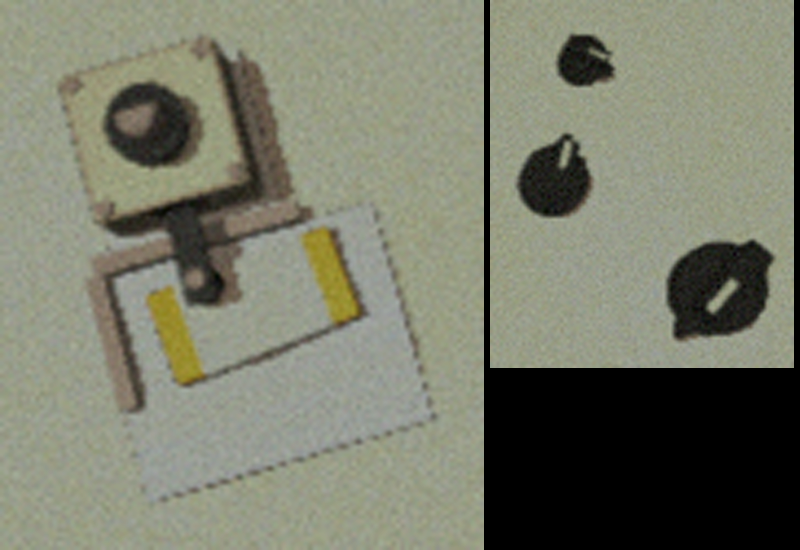

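The crop shows the middle knob at top (380,175): skirt 47–48 mm, grip bar 16x44, top z about 56, white line and beak pointing image-up. It fits the description, while the small one (33 mm) and the big one (60 mm or more) do not. The press's nest, with the bar short of both stops, is also clear. Next I'll estimate the press frame and plan a wrist-camera view.

```bash
cat >> h.py <<'E'
def plan(pos,yaw,tilt=None):
    s=sensors.sense(); R0=R.from_euler('xyz',s['tcp_rot']); R1=R.from_euler('xyz',[np.pi,0,yaw])
    rv=(R0.inv()*R1).as_rotvec(); t=R0.inv().apply(np.array(pos)-s['eef_pos'])/1000
    print('turn',rv.round(4),'shift',t.round(4),'rows>=',max(np.linalg.norm(rv)/.186,np.linalg.norm(t)/.0625).round(1),'clock',s['clock'])
def state():
    s=sensors.sense();print({k:np.round(s[k],2) for k in('clock','eef_pos','tcp_rot','contact_force','opening','grasp_force')})
E
python3 - <<'E'
from h import *
p,d,K,T=load('top0');W=cloud(d,K,T)
m=(W[:,:,2]>58)&(W[:,:,2]<66);m[:,:205]=0;m[:,270:]=0;m[:150]=0;m[205:]=0
q=W[m];print('housing',cv2.minAreaRect(q[:,:2].astype(np.float32)))
m=(W[:,:,2]>76)&(W[:,:,2]<115);m[:,:205]=0;m[:,270:]=0;m[:150]=0;m[205:]=0
q=W[m];print('collar',cv2.minAreaRect(q[:,:2].astype(np.float32)),len(q))
s=sensors.sense();Tw=camera_params('wrist')['world_from_camera'];R0=R.from_euler('xyz',s['tcp_rot'])
print('cam in tool',R0.inv().apply(Tw[:3,3]-s['eef_pos']).round(1),'axes (cols)\n',(R0.inv().as_matrix()@Tw[:3,:3]).round(2),camera_params('wrist')['camera_matrix'][0,0])
plan([520,60,330],0.25);plan([520,60,330],0.25+np.pi)
E
```

```text
housing ((607.78759765625, 87.67892456054688), (79.54312896728516, 79.84563446044922), 15.076759338378906)
collar ((607.6691284179688, 87.40457916259766), (37.234954833984375, 37.960723876953125), 88.20232391357422) 265
cam in tool [  71.2   -1.4 -167.5] axes (cols)
 [[-0.   -0.96 -0.28]
 [ 1.   -0.    0.  ]
 [-0.   -0.28  0.96]] 311.35245695934657
turn [-5.0000e-04  1.6000e-03  2.5598e+00] shift [-0.4721 -0.3986 -0.1232] rows>= 13.8 clock 0.1
turn [-1.200e-03 -4.000e-04 -5.818e-01] shift [-0.4721 -0.3986 -0.1232] rows>= 10.1 clock 0.1
```

```bash
python3 - <<'E'
from h import *
plan([481,53.5,170],0.263+np.pi)
E
```

```text
turn [-1.200e-03 -4.000e-04 -5.948e-01] shift [-0.4373 -0.4172  0.0369] rows>= 9.7 clock 0.1
```

Careful with the scale: shifts go in shares of 75 cm and turns go in shares of 2 rad. That gives: -0.437 m / 0.75 = -0.5827, -0.417 m / 0.75 = -0.556, -0.595 rad / 2 = -0.2975.

{"op": "move_arm", "data": {"motion": [[0,0,-0.2975,-0.5827,-0.556,0.0493,0.085],[0,0,-0.2975,-0.5827,-0.556,0.0493,0.085],[0,0,-0.2975,-0.5827,-0.556,0.0493,0.085],[0,0,-0.2975,-0.5827,-0.556,0.0493,0.085],[0,0,-0.2975,-0.5827,-0.556,0.0493,0.085],[0,0,-0.2975,-0.5827,-0.556,0.0493,0.085],[0,0,-0.2975,-0.5827,-0.556,0.0493,0.085],[0,0,-0.2975,-0.5827,-0.556,0.0493,0.085]]}}

```text
clock: 1.1
eef_pos: [431.9, 148.5, 176.5]
tcp_rot: [3.142, 0.0, -2.878]
contact_force: [1.5, 0.4, 0.6]
opening: 0.993
grasp_force: 0.0
```

```bash
python3 - <<'E'
from h import *
state();plan([481,53.5,170],0.263+np.pi)
E
```

```text
{'clock': np.float64(1.1), 'eef_pos': array([431.87, 148.48, 176.54]), 'tcp_rot': array([ 3.14,  0.  , -2.88]), 'contact_force': array([1.47, 0.36, 0.58]), 'opening': np.float64(0.99), 'grasp_force': np.float64(0.0)}
turn [0.0001 0.0003 0.0004] shift [-0.0227 -0.1045  0.0065] rows>= 1.7 clock 1.1
```

Converted, -0.104 m / 0.75 = -0.1387, -0.023 m / 0.75 = -0.0307.

{"op": "move_arm", "data": {"motion": [[0,0,0,-0.0307,-0.1387,0.008,0.085],[0,0,0,-0.0307,-0.1387,0.008,0.085],[0,0,0,-0.0307,-0.1387,0.008,0.085],[0,0,0,-0.0307,-0.1387,0.008,0.085]]}}

```text
clock: 1.6
eef_pos: [480.1, 56.0, 170.3]
tcp_rot: [3.141, -0.001, -2.879]
contact_force: [-0.1, 0.3, -0.2]
opening: 0.995
grasp_force: 0.0
```

```bash
python3 - <<'E'
from h import *
state();p,d,P=shot('wrist','w1')
print((d>0).mean())
E
```

```text
{'clock': np.float64(1.6), 'eef_pos': array([480.1 ,  56.04, 170.33]), 'tcp_rot': array([ 3.14, -0.  , -2.88]), 'contact_force': array([-0.09,  0.28, -0.22]), 'opening': np.float64(1.0), 'grasp_force': np.float64(0.0)}
0.99576953125
```

View pics/w1.png

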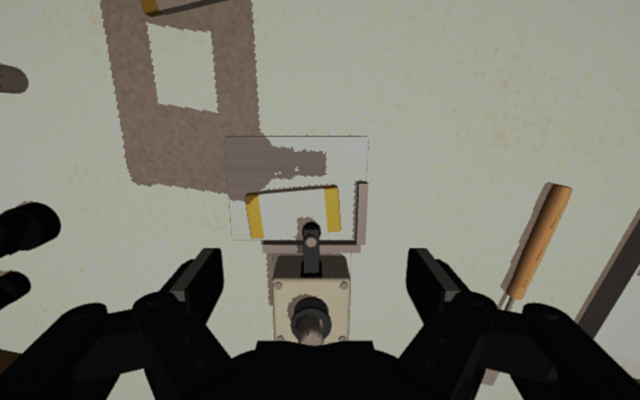

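The wrist view shows the nest plate at (225–368, 136–245), with image down being press +x and right being press +y. The bar is at about (293,212), tilted and short of both stops. The collar and shaft are at (312,318).

```bash
cat >> h.py <<'E'
def topress(q,O,yaw):
    c,s=np.cos(yaw),np.sin(yaw); return (np.asarray(q)[...,:2]-O)@np.array([[c,-s],[s,c]])
def toworld(q,O,yaw):
    c,s=np.cos(yaw),np.sin(yaw); return np.asarray(q)@np.array([[c,s],[-s,c]])+O
E
python3 - <<'E'
from h import *
p,d,K,T=load('w1');W=cloud(d,K,T);O=np.array([553.6,73.]);yaw=.263
def region(W,z0,z1,u0,u1,v0,v1):
    m=(W[:,:,2]>z0)&(W[:,:,2]<z1);k=np.zeros_like(m);k[v0:v1,u0:u1]=1;return W[m&k]
print('table',np.median(W[100:130,300:400,2]),'plate',np.median(W[145:160,240:300,2]),'bar',np.median(W[200:225,270:295,2]))
q=region(W,3.3,9,215,380,125,262);P=topress(q,O,yaw)
# edges vs coordinate: fit lines
def edge(P,ax,sign,lo,hi,nb=14):
    o=1-ax;b=np.linspace(lo,hi,nb+1);X=[];Y=[]
    for i in range(nb):
        s=P[(P[:,o]>b[i])&(P[:,o]<b[i+1])]
        if len(s)>5: X.append((b[i]+b[i+1])/2);Y.append(sign*np.max(sign*s[:,ax]))
    X=np.array(X);Y=np.array(Y);g=abs(Y-np.median(Y))<6;f=np.polyfit(X[g],Y[g],1);return np.median(Y[g]).round(2),'slope',f[0].round(4),g.sum()
print('x=-118 edge',edge(P,0,-1,-85,50));print('y=-92 edge',edge(P,1,-1,-110,-10))
q=region(W,14,19.7,215,380,170,262);P=topress(q,O,yaw)
s=P[(P[:,0]>-8)|(P[:,1]>44)]
print('back stop face',edge(s[s[:,1]<40],0,-1,-50,-18,8),'side face',edge(s[s[:,0]<-6],1,-1,-65,-10,8))
print('side outer',edge(s,1,1,-65,-10,8))
q=region(W,57,66,260,360,260,345);P=topress(q,O,yaw);print('housing y',P[:,1].min(),P[:,1].max(),'x',P[:,0].min(),np.median(q[:,2]))
q=region(W,78,90,280,345,285,345);P=topress(q,O,yaw);print('collar y',P[:,1].min(),P[:,1].max(),P[:,0].min())
pt,dt,Kt,Tt=load('top0');Wt=cloud(dt,Kt,Tt)
for nm,WW,rg,img in(('w',W,(235,355,180,248),p),('t',Wt,(225,290,195,245),pt)):
    q=region(WW,17,24,*rg);P=topress(q,O,yaw);k=(P[:,0]<-6)&(P[:,1]<46)&(P[:,0]>-95)
    c,s,a=cv2.minAreaRect(P[k].astype(np.float32));print('bar',nm,np.round(c,1),np.round(s,1),round(a,2),np.median(q[k][:,2]))
E
```

```text
table 0.6846832291826672 plate 6.626618800339116 bar 21.029452095856982
x=-118 edge (np.float64(-118.91), 'slope', np.float64(0.0016), np.int64(14))
y=-92 edge (np.float64(-92.69), 'slope', np.float64(-0.0014), np.int64(14))
back stop face (np.float64(-1.32), 'slope', np.float64(0.0065), np.int64(8)) side face (np.float64(48.94), 'slope', np.float64(-0.0015), np.int64(8))
side outer (np.float64(58.59), 'slope', np.float64(-0.0064), np.int64(8))
housing y -41.23174200602805 38.95833576013672 x 14.22124099719638 62.49323027345858
collar y -20.370075991176893 18.410627893328655 33.306112893280115
bar w [-37.9 -20.4] [51.4 99.9] 5.18 20.840310721731214
bar t [-35.7 -19.1] [50.8 99.9] 5.87 20.44450527225547
```

```bash
cat >> h.py <<'E'
O=np.array([552.9,71.8]);YAW=.263
def pp(x,y,z):
    w=toworld([x,y],O,YAW); plan([w[0],w[1],z],YAW+np.pi)
    s=sensors.sense(); print('tcp in press',topress(s['eef_pos'],O,YAW).round(1),s['eef_pos'][2].round(1))
E
python3 - <<'E'
from h import *
pp(-90,-20,40)
E
```

```text
turn [ 0.0003 -0.0007  0.0005] shift [ 0.0156 -0.0242  0.1304] rows>= 2.1 clock 1.65
tcp in press [-74.4   4.2] 170.4
```

Converted, 0.162 m / 0.75 = 0.216, 0.0156 m / 0.75 = 0.0208.

{"op": "move_arm", "data": {"motion": [[0,0,0,0.0208,-0.032,0.08,0.05],[0,0,0,0.0208,-0.032,0.16,0.05],[0,0,0,0.0208,-0.032,0.1867,0.05],[0,0,0,0.0208,-0.032,0.2067,0.05],[0,0,0,0.0208,-0.032,0.216,0.05],[0,0,0,0.0208,-0.032,0.216,0.05]]}}

```text
clock: 2.4
eef_pos: [472.1, 29.1, 8.9]
tcp_rot: [-3.142, 0.0, -2.878]
contact_force: [-0.1, -0.1, 0.4]
opening: 0.582
grasp_force: 0.0
```

```bash
python3 - <<'E'
from h import *
state();pp(-64,-20,8)
E
```

```text
{'clock': np.float64(2.4), 'eef_pos': array([472.09,  29.09,   8.93]), 'tcp_rot': array([-3.14,  0.  , -2.88]), 'contact_force': array([-0.05, -0.14,  0.4 ]), 'opening': np.float64(0.58), 'grasp_force': np.float64(0.0)}
turn [-0.0001  0.0005  0.0009] shift [-0.0251  0.0002  0.0009] rows>= 0.4 clock 2.4
tcp in press [-89.1 -20.2] 8.9
```

Now a slow push toward the back stop (tool -x), first to TCP x of about -64, then on into contact.

Converted, -0.025 m / 0.75 = -0.0333, -0.023 m / 0.75 = -0.0307.

{"op": "move_arm", "data": {"motion": [[0,0,0,-0.0067,0,0.0013,0.05],[0,0,0,-0.012,0,0.0013,0.05],[0,0,0,-0.0173,0,0.0013,0.05],[0,0,0,-0.0227,0,0.0013,0.05],[0,0,0,-0.0267,0,0.0013,0.05],[0,0,0,-0.0307,0,0.0013,0.05],[0,0,0,-0.0333,0,0.0013,0.05],[0,0,0,-0.0333,0,0.0013,0.05]]}}

```text
clock: 3.4
eef_pos: [496.0, 35.2, 7.6]
tcp_rot: [-3.142, 0.0, -2.878]
contact_force: [0.6, -0.2, -0.4]
opening: 0.589
grasp_force: 0.0
```

Converted, -0.002 m / 0.75 = -0.0027, -0.001 m / 0.75 = -0.0013.

{"op": "move_arm", "data": {"motion": [[0,0,0,-0.0013,0,0,0.05],[0,0,0,-0.0027,0,0,0.05],[0,0,0,-0.0027,0,0,0.05]]}}

```text
clock: 3.78
eef_pos: [497.9, 35.7, 7.6]
tcp_rot: [-3.142, 0.0, -2.878]
contact_force: [0.3, -0.2, 0.1]
opening: 0.585
grasp_force: 0.0
```

Converted, -0.002 m / 0.75 = -0.0027, -0.001 m / 0.75 = -0.0013.

{"op": "move_arm", "data": {"motion": [[0,0,0,-0.0013,0,0,0.05],[0,0,0,-0.0027,0,0,0.05],[0,0,0,-0.0027,0,0,0.05]]}}

```text
clock: 4.15
eef_pos: [499.9, 36.2, 7.6]
tcp_rot: [-3.142, 0.0, -2.878]
contact_force: [-0.1, -0.1, 0.5]
opening: 0.587
grasp_force: 0.0
```

Converted, -0.0015 m / 0.75 = -0.002, -0.001 m / 0.75 = -0.0013.

{"op": "move_arm", "data": {"motion": [[0,0,0,-0.0013,0,0,0.05],[0,0,0,-0.002,0,0,0.05],[0,0,0,-0.002,0,0,0.05]]}}

```text
clock: 4.53
eef_pos: [501.3, 36.6, 7.6]
tcp_rot: [-3.142, 0.0, -2.878]
contact_force: [0.1, -0.9, -0.5]
opening: 0.588
grasp_force: 0.0
```

```bash
python3 - <<'E'
from h import *
state();p,d,P=shot('wrist','w2');W=cloud(d,P['camera_matrix'],P['world_from_camera'])
print(topress(sensors.sense()['eef_pos'],O,YAW))
cv2.imwrite('pics/w2c.png',cv2.resize(p[140:400,170:470,::-1],None,fx=2,fy=2))
E
```

```text
{'clock': np.float64(4.53), 'eef_pos': array([501.31,  36.63,   7.62]), 'tcp_rot': array([-3.14,  0.  , -2.88]), 'contact_force': array([ 0.12, -0.87, -0.5 ]), 'opening': np.float64(0.59), 'grasp_force': np.float64(0.0)}
[-59.00428683 -20.52404194]
```

View pics/w2c.png

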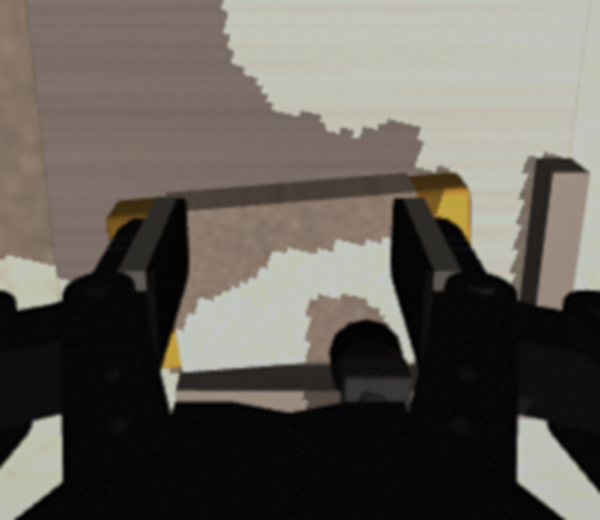

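The fingers seem to hover over the bar (tips at crop (170,200) and (410,200)), and the bar is still tilted. I'll check the tip height from depth.

```bash
python3 - <<'E'
from h import *
p,d,K,T=load('w2');W=cloud(d,K,T)
q=topress(W,O,YAW)
for u,v in((170,202),(180,205),(160,203),(400,203),(425,202),(140,270),(430,270),(290,185),(290,200),(300,220),(440,200)):
    y,x=140+v//2,170+u//2;print((u,v),q[y,x].round(1),W[y,x,2].round(1))
m=(W[:,:,2]>18)&(W[:,:,2]<23.5)&(q[:,:,0]<-6)&(q[:,:,0]>-100)&(abs(q[:,:,1])<75)&(q[:,:,1]<46)
m[:,:200]=0
print(cv2.minAreaRect(q[m].astype(np.float32)))
E
```

```text
(170, 202) [-71.4 -48.5] 41.8
(180, 205) [-71.3 -46.1] 42.7
(160, 203) [-71.8 -50.6] 42.8
(400, 203) [-71.7   4.7] 42.5
(425, 202) [-72.1  10. ] 43.5
(140, 270) [-71.2 -48.6] 72.0
(430, 270) [-71.4   5.1] 72.4
(290, 185) [-62.2 -20.6] 8.6
(290, 200) [-61.7 -20.6] 18.8
(300, 220) [-56.8 -17.9] 21.0
(440, 200) [-62.4  19.7] 20.4
((-37.02803421020508, -19.242168426513672), (51.82331085205078, 99.7258071899414), 5.873495101928711)
```

```bash
python3 - <<'E'
from h import *
for f,z in(('w1',170.3),('w2',7.6)):
    p,d,K,T=load(f);W=cloud(d,K,T);Ti=np.linalg.inv(T)
    c=(W.reshape(-1,3)-T[:3,3])@T[:3,:3]
    # tool coords rel TCP
    ct=np.array([71.2,-1.4,-167.5]);th=np.array([[0,-.96,-.28],[1,0,0],[0,-.28,.96]])
    t=(c@th.T+ct).reshape(W.shape)
    m=(t[:,:,2]<10)&(t[:,:,2]>-60)&(abs(t[:,:,1])<70)&(t[:,:,0]>-20)&(t[:,:,0]<20)
    m&=d>0
    m[:225]=0 
    for side in(-1,1):
        q=t[m&(t[:,:,1]*side>0)];print(f,side,len(q),'z',np.percentile(q[:,2],[0,50,99,100]).round(1),'x',np.percentile(q[:,0],[1,99]).round(1),'y',np.percentile(q[:,1],[1,99]).round(1))
    for u in (205,215,258,262,378,420,415):
        col=[(v,t[v,u].round(0).tolist()) for v in range(228,290,8)];print(u,col)
E
```

```text
w1 -1 1299 z [-60.  -51.4 -38.7 -37.7] x [-9.9 12.1] y [-57.  -43.4]
w1 1 1298 z [-60.  -51.4 -38.7 -37.1] x [-10.   12.1] y [40.7 54.4]
205 [(228, [-64.0, -128.0, 170.0]), (236, [-73.0, -129.0, 168.0]), (244, [-84.0, -130.0, 168.0]), (252, [12.0, -48.0, -46.0]), (260, [12.0, -46.0, -54.0]), (268, [11.0, -44.0, -60.0]), (276, [8.0, -44.0, -60.0]), (284, [5.0, -44.0, -61.0])]
215 [(228, [-64.0, -117.0, 169.0]), (236, [-74.0, -118.0, 169.0]), (244, [-84.0, -118.0, 169.0]), (252, [12.0, -44.0, -47.0]), (260, [8.0, -44.0, -48.0]), (268, [5.0, -44.0, -47.0]), (276, [1.0, -44.0, -49.0]), (284, [-2.0, -44.0, -50.0])]
258 [(228, [-55.0, -63.0, 148.0]), (236, [-65.0, -63.0, 149.0]), (244, [-83.0, -67.0, 167.0]), (252, [-94.0, -68.0, 169.0]), (260, [-105.0, -69.0, 168.0]), (268, [-116.0, -69.0, 169.0]), (276, [-126.0, -70.0, 168.0]), (284, [-138.0, -71.0, 170.0])]
262 [(228, [-56.0, -58.0, 148.0]), (236, [-65.0, -59.0, 148.0]), (244, [-85.0, -63.0, 170.0]), (252, [-94.0, -64.0, 169.0]), (260, [-105.0, -64.0, 170.0]), (268, [-115.0, -64.0, 169.0]), (276, [-127.0, -65.0, 170.0]), (284, [-138.0, 
[... 1739 characters left out ...]
0]), (284, [-10.0, -26.0, -36.0])]
378 [(228, [5.0, 35.0, -3.0]), (236, [4.0, 33.0, -12.0]), (244, [12.0, 27.0, -38.0]), (252, [11.0, 26.0, -46.0]), (260, [12.0, 24.0, -54.0]), (268, [10.0, 24.0, -57.0]), (276, [7.0, 24.0, -58.0]), (284, [71.0, -1.0, -168.0])]
420 [(228, [4.0, 60.0, -0.0]), (236, [-2.0, 60.0, 1.0]), (244, [-6.0, 60.0, -0.0]), (252, [-11.0, 61.0, 0.0]), (260, [-17.0, 62.0, 0.0]), (268, [-22.0, 62.0, 1.0]), (276, [-27.0, 62.0, -0.0]), (284, [12.0, 35.0, -72.0])]
415 [(228, [4.0, 57.0, 1.0]), (236, [-1.0, 57.0, 0.0]), (244, [-7.0, 58.0, 1.0]), (252, [-11.0, 58.0, -1.0]), (260, [-17.0, 59.0, 2.0]), (268, [-22.0, 59.0, 1.0]), (276, [-28.0, 60.0, 1.0]), (284, [14.0, 32.0, -76.0])]
```

Converted, 0.033 m / 0.75 = 0.044, 0.015 m / 0.75 = 0.02.

{"op": "move_arm", "data": {"motion": [[0,0,0,0.02,0,-0.0133,0.05],[0,0,0,0.044,0,-0.0133,0.0],[0,0,0,0.044,0,-0.0133,0.0],[0,0,0,0.044,0,-0.0133,0.0],[0,0,0,0.044,0,-0.0133,0.0],[0,0,0,0.044,0,-0.0133,0.0]]}}

```text
clock: 5.32
eef_pos: [469.7, 28.1, 17.6]
tcp_rot: [-3.142, 0.0, -2.878]
contact_force: [0.9, 0.3, 0.1]
opening: -0.002
grasp_force: 0.0
```

```bash
python3 - <<'E'
from h import *
state();shot('wrist','w3');shot('scene','s3')
for f in('w1','w3'):
    p,d,K,T=load(f);W=cloud(d,K,T)
    c=(W.reshape(-1,3)-T[:3,3])@T[:3,:3]
    ct=np.array([71.2,-1.4,-167.5]);th=np.array([[0,-.96,-.28],[1,0,0],[0,-.28,.96]])
    t=(c@th.T+ct).reshape(W.shape)
    for u in(310,330): print(f,u,[(v,t[v,u].round(0).tolist()) for v in range(200,400,12)])
s=load('s3')[0]
a=cv2.resize(s[60:260,300:480],None,fx=2.9,fy=2.9)[:580];b=load('w3')[0][120:400,180:460]
o=np.zeros((580,800,3),np.uint8);o[:a.shape[0],:a.shape[1]]=a;o[:280,522:800]=b[:,:278];cv2.imwrite('pics/c3.png',np.clip(o[:,:,::-1]*1.3,0,255).astype(np.uint8))
E
```

```text
{'clock': np.float64(5.32), 'eef_pos': array([469.74,  28.11,  17.58]), 'tcp_rot': array([-3.14,  0.  , -2.88]), 'contact_force': array([0.92, 0.27, 0.1 ]), 'opening': np.float64(-0.0), 'grasp_force': np.float64(0.0)}
w1 310 [(200, [-24.0, -6.0, 149.0]), (212, [-37.0, -6.0, 149.0]), (224, [-45.0, -6.0, 132.0]), (236, [-50.0, -6.0, 113.0]), (248, [-65.0, -6.0, 117.0]), (260, [-78.0, -6.0, 117.0]), (272, [-91.0, -6.0, 117.0]), (284, [-99.0, -6.0, 107.0]), (296, [-112.0, -6.0, 105.0]), (308, [-111.0, -6.0, 85.0]), (320, [-119.0, -5.0, 78.0]), (332, [-120.0, -5.0, 64.0]), (344, [-132.0, -5.0, 62.0]), (356, [12.0, -2.0, -105.0]), (368, [12.0, -2.0, -108.0]), (380, [12.0, -2.0, -111.0]), (392, [12.0, -2.0, -114.0])]
w1 330 [(200, [-24.0, 15.0, 148.0]), (212, [-38.0, 15.0, 150.0]), (224, [-52.0, 16.0, 150.0]), (236, [-72.0, 17.0, 164.0]), (248, [-80.0, 16.0, 150.0]), (260, [-94.0, 16.0, 148.0]), (272, [-93.0, 15.0, 121.0]), (284, [-99.0, 14.0, 107.0]), (296, [-113.0, 14.0, 107.0]), (308, [-127.0, 15.0, 107.0]), (320, [-125.0, 14.0, 85.0]), (332, [-156.0, 15.0, 107.0]), (344, [11.0, 3.0, -99
[... 364 characters left out ...]
70.0]), (308, [1.0, -3.0, -71.0]), (320, [-4.0, -3.0, -71.0]), (332, [-65.0, -4.0, -4.0]), (344, [-73.0, -4.0, -5.0]), (356, [12.0, -2.0, -105.0]), (368, [13.0, -2.0, -109.0]), (380, [12.0, -2.0, -111.0]), (392, [13.0, -2.0, -115.0])]
w3 330 [(200, [17.0, 8.0, 11.0]), (212, [10.0, 8.0, 11.0]), (224, [2.0, 8.0, 11.0]), (236, [-5.0, 8.0, 10.0]), (248, [8.0, 6.0, -34.0]), (260, [12.0, 5.0, -55.0]), (272, [13.0, 4.0, -65.0]), (284, [12.0, 4.0, -73.0]), (296, [12.0, 4.0, -80.0]), (308, [18.0, 3.0, -93.0]), (320, [15.0, 3.0, -96.0]), (332, [12.0, 3.0, -96.0]), (344, [11.0, 3.0, -100.0]), (356, [12.0, 2.0, -104.0]), (368, [12.0, 2.0, -109.0]), (380, [13.0, 2.0, -113.0]), (392, [12.0, 2.0, -115.0])]
```

View pics/c3.png

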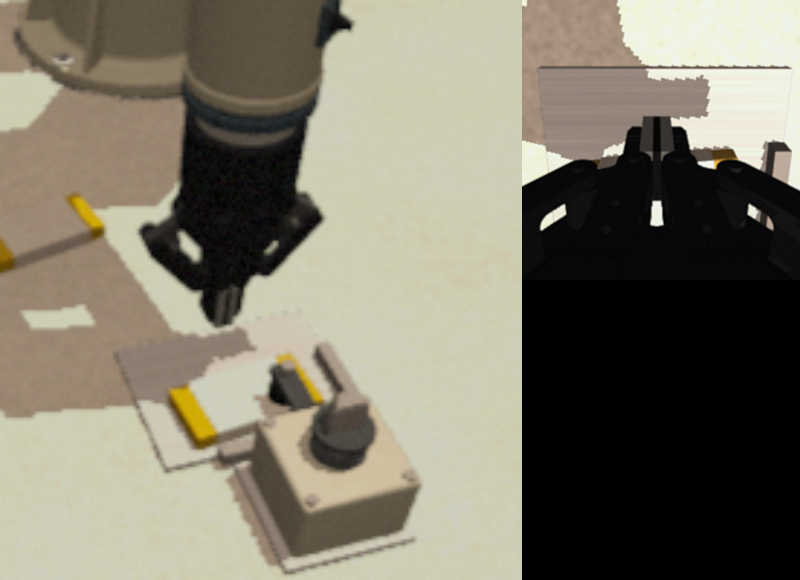

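The picture shows the shut fingertips (scene crop (225,320)) still well above the plate. Depth puts the real tips about 28 mm short of the reported TCP, with the palm offset by the same amount. I'll treat the real tip as reported z + 28 and check it by touching the plate.

Converted, 0.034 m / 0.75 = 0.0453, 0.03 m / 0.75 = 0.04.

{"op": "move_arm", "data": {"motion": [[0,0,0,0,0,0.0267,0.0],[0,0,0,0,0,0.04,0.0],[0,0,0,0,0,0.0453,0.0],[0,0,0,0,0,0.0453,0.0]]}}

```text
clock: 5.92
eef_pos: [469.3, 28.1, -16.5]
tcp_rot: [3.142, -0.001, -2.878]
contact_force: [0.3, 0.0, 0.4]
opening: -0.001
grasp_force: 0.0
```

Converted, 0.002 m / 0.75 = 0.0027, 0.001 m / 0.75 = 0.0013.

{"op": "move_arm", "data": {"motion": [[0,0,0,0,0,0.0013,0.0],[0,0,0,0,0,0.0027,0.0],[0,0,0,0,0,0.0027,0.0]]}}

```text
clock: 6.3
eef_pos: [469.6, 28.0, -18.2]
tcp_rot: [-3.141, 0.0, -2.878]
contact_force: [0.6, 0.1, 0.8]
opening: -0.003
grasp_force: 0.2
```

Converted, 0.002 m / 0.75 = 0.0027, 0.001 m / 0.75 = 0.0013.

{"op": "move_arm", "data": {"motion": [[0,0,0,0,0,0.0013,0.0],[0,0,0,0,0,0.0027,0.0],[0,0,0,0,0,0.0027,0.0]]}}

```text
clock: 6.68
eef_pos: [469.6, 28.0, -18.4]
tcp_rot: [-3.141, 0.001, -2.878]
contact_force: [-8.4, -0.8, 37.0]
opening: 0.003
grasp_force: 18.4
```

Contact came at a reported z of about -18.1 with the plate at 6, so the real shut fingertip is reported z + 24. I'll use this offset from here on. Backing off, opening, and pushing again at the right height.

Converted, -0.02 m / 0.75 = -0.0267, -0.004 m / 0.75 = -0.0053.

{"op": "move_arm", "data": {"motion": [[0,0,0,0,0,-0.008,0.0],[0,0,0,0,0,-0.0053,0.05],[0,0,0,0,0,-0.0053,0.05],[0,0,0,0,0,-0.0053,0.05],[0,0,0,-0.008,0,-0.0053,0.05],[0,0,0,-0.016,0,-0.0053,0.05],[0,0,0,-0.0227,0,-0.0053,0.05],[0,0,0,-0.0267,0,-0.0053,0.05]]}}

```text
clock: 7.68
eef_pos: [488.9, 33.4, -16.4]
tcp_rot: [3.142, -0.0, -2.878]
contact_force: [-1.5, 0.7, 0.5]
opening: 0.586
grasp_force: 0.5
```

Converted, -0.007 m / 0.75 = -0.0093, -0.006 m / 0.75 = -0.008.

{"op": "move_arm", "data": {"motion": [[0,0,0,-0.004,0,0,0.05],[0,0,0,-0.008,0,0,0.05],[0,0,0,-0.0093,0,0,0.05],[0,0,0,-0.0093,0,0,0.05]]}}

```text
clock: 8.18
eef_pos: [495.6, 35.1, -16.4]
tcp_rot: [-3.142, 0.0, -2.878]
contact_force: [-0.4, -0.4, -0.1]
opening: 0.586
grasp_force: 0.0
```

Converted, -0.002 m / 0.75 = -0.0027, -0.001 m / 0.75 = -0.0013.

{"op": "move_arm", "data": {"motion": [[0,0,0,-0.0013,0,0,0.05],[0,0,0,-0.0027,0,0,0.05],[0,0,0,-0.0027,0,0,0.05]]}}

```text
clock: 8.55
eef_pos: [497.5, 35.6, -16.4]
tcp_rot: [-3.142, 0.0, -2.878]
contact_force: [0.4, -0.2, 0.3]
opening: 0.587
grasp_force: 0.3
```

Converted, -0.002 m / 0.75 = -0.0027, -0.001 m / 0.75 = -0.0013.

{"op": "move_arm", "data": {"motion": [[0,0,0,-0.0013,0,0,0.05],[0,0,0,-0.0027,0,0,0.05],[0,0,0,-0.0027,0,0,0.05]]}}

```text
clock: 8.93
eef_pos: [499.6, 36.2, -16.4]
tcp_rot: [-3.142, 0.0, -2.878]
contact_force: [0.1, 0.0, -0.6]
opening: 0.588
grasp_force: 0.1
```

Converted, -0.001 m / 0.75 = -0.0013.

{"op": "move_arm", "data": {"motion": [[0,0,0,-0.0013,0,0,0.05],[0,0,0,-0.0013,0,0,0.05]]}}

```text
clock: 9.18
eef_pos: [500.3, 36.4, -16.4]
tcp_rot: [-3.142, 0.0, -2.878]
contact_force: [-1.7, 0.1, 0.4]
opening: 0.584
grasp_force: 0.4
```

Converted, -0.001 m / 0.75 = -0.0013.

{"op": "move_arm", "data": {"motion": [[0,0,0,-0.0013,0,0,0.05],[0,0,0,-0.0013,0,0,0.05]]}}

```text
clock: 9.43
eef_pos: [501.0, 36.6, -16.4]
tcp_rot: [3.142, -0.0, -2.878]
contact_force: [-1.5, -0.9, 1.4]
opening: 0.583
grasp_force: 1.0
```

```bash
cat >> h.py <<'E'
def bar(f):
    p,d,K,T=load(f);W=cloud(d,K,T);q=topress(W,O,YAW)
    m=(W[:,:,2]>18.6)&(W[:,:,2]<23.5)&(q[:,:,0]<-1)&(q[:,:,0]>-100)&(abs(q[:,:,1])<75)&(q[:,:,1]<49.5)
    m=cv2.morphologyEx(m.astype(np.uint8),cv2.MORPH_OPEN,np.ones((2,2)))>0
    print('bar',cv2.minAreaRect(q[m].astype(np.float32)),m.sum())
    b=q[m&(q[:,:,0]<-45)]; 
    yy=np.arange(-60,45,8);e=[(y,b[abs(b[:,1]-y)<4,0].min().round(1)) for y in yy if (abs(b[:,1]-y)<4).sum()>2];print('front edge',e)
E
python3 - <<'E'
from h import *
shot('wrist','w4');bar('w4');print(topress(sensors.sense()['eef_pos'],O,YAW))
E
```

```text
bar ((-73.04537963867188, -21.277690887451172), (114.50435638427734, 74.1037368774414), 8.137288093566895) 7030
front edge [(np.int64(-60), np.float64(-68.5)), (np.int64(-52), np.float64(-72.2)), (np.int64(-44), np.float64(-72.2)), (np.int64(-36), np.float64(-71.8)), (np.int64(-28), np.float64(-71.7)), (np.int64(-20), np.float64(-130.9)), (np.int64(-12), np.float64(-71.4)), (np.int64(-4), np.float64(-78.6)), (np.int64(4), np.float64(-72.2)), (np.int64(12), np.float64(-72.2)), (np.int64(20), np.float64(-68.0))]
[-59.23587769 -20.48602934]
```

```bash
sed -i 's/m=cv2.morph/m\&=p.max(-1)>60; m=cv2.morph/' h.py
python3 - <<'E'
from h import *
bar('w4');bar('w2');bar('w1')
E
```

```text
bar ((-71.76223754882812, -28.507583618164062), (114.0698013305664, 62.182865142822266), 9.743477821350098) 6684
front edge [(np.int64(-44), np.float64(-50.8)), (np.int64(-36), np.float64(-71.8)), (np.int64(-28), np.float64(-71.7)), (np.int64(-20), np.float64(-130.9)), (np.int64(-12), np.float64(-71.4)), (np.int64(-4), np.float64(-78.6)), (np.int64(4), np.float64(-51.6))]
bar ((-64.30842590332031, -20.208160400390625), (131.91983032226562, 102.22925567626953), 7.660696506500244) 8788
front edge [(np.int64(-60), np.float64(-68.4)), (np.int64(-52), np.float64(-68.0)), (np.int64(-44), np.float64(-60.5)), (np.int64(-36), np.float64(-61.4)), (np.int64(-28), np.float64(-62.1)), (np.int64(-20), np.float64(-130.7)), (np.int64(-12), np.float64(-63.5)), (np.int64(-4), np.float64(-64.3)), (np.int64(4), np.float64(-71.7)), (np.int64(12), np.float64(-72.0)), (np.int64(20), np.float64(-67.8)), (np.int64(28), np.float64(-65.5)), (np.int64(36), np.float64(-59.3))]
bar ((-73.59161376953125, -21.30516815185547), (139.7794952392578, 100.38533782958984), 5.24387264251709) 3886
front edge [(np.int64(-60), np.float64(-57.9)), (np.int64(-52), np.float64(-58.4)), (np.int64(-44), np.float64(-59.5)), (np.int64(-36), np.float64(-60.3)), (np.int64(-28), np.float64(-60.4)), (np.int64(-20), np.float64(-61.5)), (np.int64(-12), np.float64(-62.5)), (np.int64(-4), np.float64(-62.6)), (np.int64(4), np.float64(-146.0)), (np.int64(12), np.float64(-64.6)), (np.int64(20), np.float64(-64.7)), (np.int64(28), np.float64(-64.5))]
```

The bar's front edge now reads about -51 at both y=-44 and y=4, so it is squared. I'll push a little more to confirm the stop by force.

Converted, -0.001 m / 0.75 = -0.0013.

{"op": "move_arm", "data": {"motion": [[0,0,0,-0.0013,0,0,0.05],[0,0,0,-0.0013,0,0,0.05]]}}

```text
clock: 9.72
eef_pos: [501.0, 36.7, -16.6]
tcp_rot: [3.141, -0.002, -2.878]
contact_force: [-5.7, -1.8, 4.1]
opening: 0.584
grasp_force: 2.7
```

Converted, -0.001 m / 0.75 = -0.0013.

{"op": "move_arm", "data": {"motion": [[0,0,0,-0.0013,0,0,0.05],[0,0,0,-0.0013,0,0,0.05]]}}

```text
clock: 9.98
eef_pos: [501.0, 36.7, -16.7]
tcp_rot: [3.141, -0.004, -2.878]
contact_force: [-7.7, -3.3, 6.5]
opening: 0.586
grasp_force: 4.1
```

Stop contact is confirmed (8 N with no further motion). Next I'll back off, close, go round to the bar's -y end, and push +y.

Converted, -0.077 m / 0.75 = -0.1027, -0.032 m / 0.75 = -0.0427.

{"op": "move_arm", "data": {"motion": [[0,0,0,0.024,0,-0.004,0.05],[0,0,0,0.024,-0.04,-0.008,0.0],[0,0,0,0.024,-0.1027,-0.008,0.0],[0,0,0,0.024,-0.1027,-0.008,0.0],[0,0,0,-0.0427,-0.1027,-0.008,0.0],[0,0,0,-0.0427,-0.1027,-0.004,0.0],[0,0,0,-0.0427,-0.0933,-0.004,0.0],[0,0,0,-0.0427,-0.0893,-0.004,0.0]]}}

```text
clock: 10.98
eef_pos: [549.7, -18.5, -13.6]
tcp_rot: [3.141, -0.002, -2.878]
contact_force: [0.3, 0.2, 0.2]
opening: -0.002
grasp_force: 0.0
```

```bash
python3 - <<'E'
from h import *
state();pp(-25,-68,-14)
E
```

```text
{'clock': np.float64(10.98), 'eef_pos': array([549.74, -18.49, -13.63]), 'tcp_rot': array([ 3.14, -0.  , -2.88]), 'contact_force': array([0.29, 0.22, 0.21]), 'opening': np.float64(-0.0), 'grasp_force': np.float64(0.0)}
turn [ 0.0006 -0.0015  0.0006] shift [-0.0015  0.0184  0.0004] rows>= 0.3 clock 10.975
tcp in press [-26.5 -86.4] -13.6
```

Converted, 0.019 m / 0.75 = 0.0253, 0.017 m / 0.75 = 0.0227.

{"op": "move_arm", "data": {"motion": [[0,0,0,0,0.004,0,0.0],[0,0,0,0,0.008,0,0.0],[0,0,0,0,0.012,0,0.0],[0,0,0,0,0.016,0,0.0],[0,0,0,0,0.02,0,0.0],[0,0,0,0,0.0227,0,0.0],[0,0,0,0,0.0253,0,0.0],[0,0,0,0,0.0253,0,0.0]]}}

```text
clock: 11.98
eef_pos: [546.2, -0.9, -13.4]
tcp_rot: [-3.142, -0.001, -2.878]
contact_force: [-1.2, -3.7, 1.6]
opening: -0.003
grasp_force: 1.6
```

Converted, 0.002 m / 0.75 = 0.0027, 0.001 m / 0.75 = 0.0013.

{"op": "move_arm", "data": {"motion": [[0,0,0,0,0.0013,0,0.0],[0,0,0,0,0.0027,0,0.0],[0,0,0,0,0.0027,0,0.0]]}}

```text
clock: 12.35
eef_pos: [545.9, 1.1, -13.4]
tcp_rot: [-3.142, -0.0, -2.878]
contact_force: [-1.9, -4.5, 1.5]
opening: -0.002
grasp_force: 1.8
```

Converted, 0.001 m / 0.75 = 0.0013.

{"op": "move_arm", "data": {"motion": [[0,0,0,0,0.0013,0,0.0],[0,0,0,0,0.0013,0,0.0]]}}

```text
clock: 12.6
eef_pos: [545.7, 2.1, -13.4]
tcp_rot: [3.142, -0.0, -2.878]
contact_force: [-2.0, -3.9, 1.5]
opening: 0.001
grasp_force: 1.7
```

{"op": "move_arm", "data": {"motion": [[0,0,0,0,0.0013,0,0.0],[0,0,0,0,0.0013,0,0.0]]}}

```text
clock: 12.85
eef_pos: [545.6, 3.2, -13.4]
tcp_rot: [3.142, 0.0, -2.878]
contact_force: [-1.3, -2.4, 1.7]
opening: 0.002
grasp_force: 1.3
```

Converted, 0.001 m / 0.75 = 0.0013.

{"op": "move_arm", "data": {"motion": [[0,0,0,0,0.0013,0,0.0],[0,0,0,0,0.0013,0,0.0]]}}

```text
clock: 13.1
eef_pos: [545.4, 4.1, -13.4]
tcp_rot: [3.142, 0.0, -2.878]
contact_force: [-1.5, -2.6, 1.2]
opening: 0.004
grasp_force: 1.0
```

Converted, 0.001 m / 0.75 = 0.0013.

{"op": "move_arm", "data": {"motion": [[0,0,0,0,0.0013,0,0.0],[0,0,0,0,0.0013,0,0.0]]}}

```text
clock: 13.35
eef_pos: [545.2, 5.1, -13.3]
tcp_rot: [3.142, 0.0, -2.878]
contact_force: [-1.4, -2.3, 0.4]
opening: -0.002
grasp_force: 0.8
```

```bash
python3 - <<'E'
from h import *
print(topress(sensors.sense()['eef_pos'],O,YAW))
p,d,P=shot('wrist','w5')
cv2.imwrite('pics/w5c.png',cv2.resize(p[130:330,250:500,::-1],None,fx=3,fy=3))
E
```

```text
[-24.83133771 -62.42120016]
```

View pics/w5c.png

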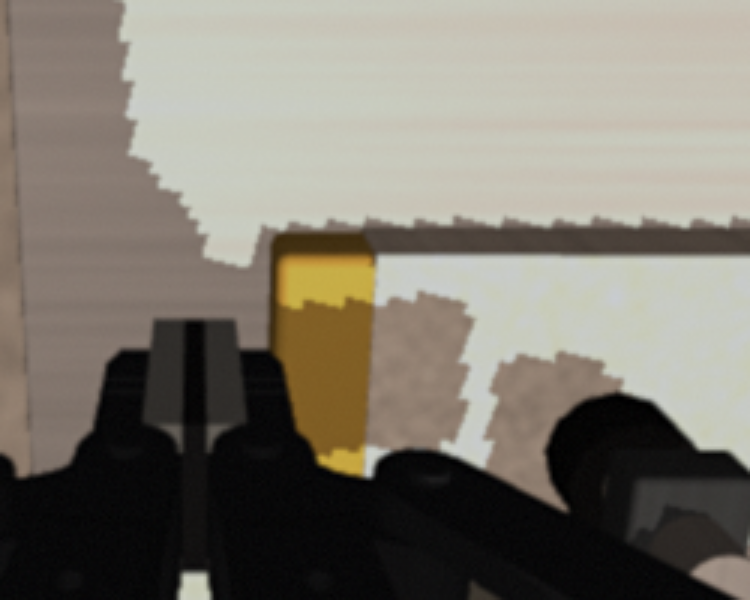

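The picture shows the bar square to the plate, with its gold end at crop (275–370, 235–470) and the fingers against that end. I'll measure the y gap to the side stop.

```bash
cat >> h.py <<'E'
def gap(f,x0=-46,x1=-36):
    p,d,K,T=load(f);W=cloud(d,K,T);q=topress(W,O,YAW)
    m=(q[:,:,0]>x0)&(q[:,:,0]<x1)&(W[:,:,2]>17)&(W[:,:,2]<24)
    y=q[m][:,1];z=W[m][:,2]
    for b in np.arange(-60,-44,2): 
        k=(y>=b)&(y<b+2); print(b,k.sum(),z[k].mean().round(1) if k.any() else '',end=' | ')
    print()
    m=(q[:,:,0]>x0)&(q[:,:,0]<x1)&(W[:,:,2]>-2)&(W[:,:,2]<24)
    for b in np.arange(36,62,1.):
        k=m&(q[:,:,1]>=b)&(q[:,:,1]<b+1); print(b,k.sum(),W[k][:,2].mean().round(1) if k.any() else '',p[k].mean(0).astype(int).tolist() if k.any() else '',end=' | ')
    print()
    for yy in range(-45,40,10):
        k=(abs(q[:,:,1]-yy)<5)&(W[:,:,2]>18.6)&(W[:,:,2]<23)&(q[:,:,0]>-58)&(p.max(-1)>60); print(yy,q[k][:,0].min().round(1) if k.any() else '',end=' ; ')
    print()
E
python3 - <<'E'
from h import *
gap('w5')
E
```

```text
-60 23 20.9 | -58 24 20.3 | -56 0  | -54 0  | -52 30 18.8 | -50 88 20.2 | -48 87 20.6 | -46 86 20.5 | 
36.0 37 20.7 [196, 163, 61] | 37.0 41 20.7 [196, 163, 62] | 38.0 48 20.6 [196, 163, 63] | 39.0 44 20.8 [196, 163, 63] | 40.0 44 20.6 [196, 163, 63] | 41.0 39 20.4 [195, 163, 62] | 42.0 46 20.6 [196, 163, 63] | 43.0 48 20.6 [195, 163, 62] | 44.0 41 20.7 [195, 163, 62] | 45.0 46 20.6 [195, 162, 62] | 46.0 48 20.7 [195, 162, 62] | 47.0 34 20.6 [195, 158, 61] | 48.0 19 20.1 [189, 150, 69] | 49.0 12 19.6 [175, 141, 91] | 50.0 30 18.9 [158, 140, 125] | 51.0 47 18.7 [155, 140, 130] | 52.0 41 18.9 [155, 140, 130] | 53.0 41 18.9 [155, 140, 129] | 54.0 40 18.6 [155, 140, 129] | 55.0 44 18.7 [155, 140, 129] | 56.0 49 18.8 [155, 140, 129] | 57.0 33 18.7 [155, 140, 129] | 58.0 47 18.9 [157, 144, 133] | 59.0 28 18.4 [161, 149, 138] | 60.0 5 17.6 [165, 156, 147] | 61.0 0   | 
-45 -50.1 ; -35 -50.5 ; -25 -50.7 ; -15 -50.7 ; -5 -50.6 ; 5 -50.5 ; 15 -50.4 ; 25 -50.6 ; 35 -50.3 ;
```

Converted, 0.001 m / 0.75 = 0.0013.

{"op": "move_arm", "data": {"motion": [[0,0,0,0,0.0013,0,0.0],[0,0,0,0,0.0013,0,0.0]]}}

```text
clock: 13.65
eef_pos: [545.0, 5.5, -13.3]
tcp_rot: [-3.141, 0.0, -2.878]
contact_force: [0.1, -5.3, 0.7]
opening: 0.006
grasp_force: 2.6
```

Converted, 0.001 m / 0.75 = 0.0013.

{"op": "move_arm", "data": {"motion": [[0,0,0,0,0.0013,0,0.0],[0,0,0,0,0.0013,0,0.0]]}}

```text
clock: 13.9
eef_pos: [545.0, 5.7, -13.3]
tcp_rot: [-3.14, 0.001, -2.878]
contact_force: [-0.1, -11.6, -0.3]
opening: 0.0
grasp_force: 4.9
```

Converted, 0.001 m / 0.75 = 0.0013.

{"op": "move_arm", "data": {"motion": [[0,0,0,0,0.0013,0,0.0],[0,0,0,0,0.0013,0,0.0]]}}

```text
clock: 14.15
eef_pos: [544.9, 5.9, -13.3]
tcp_rot: [-3.139, 0.001, -2.877]
contact_force: [0.5, -16.6, -1.3]
opening: 0.002
grasp_force: 7.4
```

Seated on the side stop (17 N with no motion). Now around for a final +x push.

{"op": "move_arm", "data": {"motion": [[0,0,0,0,-0.016,0,0.0],[0,0,0,0.0267,-0.0187,-0.0053,0.0],[0,0,0,0.0667,-0.016,-0.0053,0.0],[0,0,0,0.0693,0.04,-0.0027,0.05],[0,0,0,0.0693,0.0747,0.004,0.05],[0,0,0,0.0693,0.0747,0.004,0.05],[0,0,0,0.0587,0.0747,0.004,0.05],[0,0,0,0.0507,0.0747,0.004,0.05]]}}

```text
clock: 15.15
eef_pos: [494.5, 51.6, -16.1]
tcp_rot: [-3.141, 0.001, -2.879]
contact_force: [-0.5, -1.1, -0.2]
opening: 0.586
grasp_force: 0.0
```

Converted, -0.002 m / 0.75 = -0.0027, -0.001 m / 0.75 = -0.0013.

{"op": "move_arm", "data": {"motion": [[0,0,0,-0.0013,0,0,0.05],[0,0,0,-0.0027,0,0,0.05],[0,0,0,-0.0027,0,0,0.05]]}}

```text
clock: 15.52
eef_pos: [494.8, 52.3, -16.4]
tcp_rot: [3.142, -0.0, -2.879]
contact_force: [0.4, -0.2, -1.3]
opening: 0.586
grasp_force: 0.0
```

{"op": "move_arm", "data": {"motion": [[0,0,0,-0.0013,0,0,0.05],[0,0,0,-0.0027,0,0,0.05],[0,0,0,-0.0027,0,0,0.05]]}}

```text
clock: 15.9
eef_pos: [496.6, 53.0, -16.4]
tcp_rot: [3.142, -0.0, -2.878]
contact_force: [-0.8, -0.8, 0.4]
opening: 0.585
grasp_force: 0.4
```

```bash
python3 - <<'E'
from h import *
state();print(topress(sensors.sense()['eef_pos'],O,YAW))
E
```

```text
{'clock': np.float64(15.9), 'eef_pos': array([496.61,  53.04, -16.43]), 'tcp_rot': array([ 3.14, -0.  , -2.88]), 'contact_force': array([-0.77, -0.77,  0.42]), 'opening': np.float64(0.59), 'grasp_force': np.float64(0.38)}
[-59.22772215  -3.48210382]
```

Converted, -0.001 m / 0.75 = -0.0013.

{"op": "move_arm", "data": {"motion": [[0,0,0,-0.0013,0,0,0.05],[0,0,0,-0.0013,0,0,0.05]]}}

```text
clock: 16.15
eef_pos: [496.6, 53.1, -16.6]
tcp_rot: [3.141, -0.002, -2.878]
contact_force: [-4.5, -3.4, 2.7]
opening: 0.587
grasp_force: 2.7
```

Converted, -0.001 m / 0.75 = -0.0013.

{"op": "move_arm", "data": {"motion": [[0,0,0,-0.0013,0,0,0.05],[0,0,0,-0.0013,0,0,0.05]]}}

```text
clock: 16.4
eef_pos: [496.6, 53.1, -16.7]
tcp_rot: [3.141, -0.004, -2.878]
contact_force: [-8.0, -3.7, 5.2]
opening: 0.587
grasp_force: 4.1
```

Snug again. Retreating and rising, then over to the knob.

Converted, -0.18 m / 0.75 = -0.24, -0.14 m / 0.75 = -0.1867.

{"op": "move_arm", "data": {"motion": [[0,0,0,0.024,0,0,0.05],[0,0,0,0.024,0,-0.0267,0.085],[0,0,0,0.024,0,-0.1067,0.085],[0,0,0,0.024,0,-0.1867,0.085],[0,0,0,0.024,0,-0.24,0.085],[0,0,0,0.024,0,-0.24,0.085]]}}

```text
clock: 17.15
eef_pos: [484.3, 49.3, 167.1]
tcp_rot: [-3.14, 0.008, -2.878]
contact_force: [-0.4, -0.5, -0.9]
opening: 0.995
grasp_force: 0.0
```

```bash
python3 - <<'E'
from h import *
state();shot('wrist','w6');gap('w6');plan([616,-234,150],2.83)
E
```

```text
{'clock': np.float64(17.15), 'eef_pos': array([484.3 ,  49.28, 167.05]), 'tcp_rot': array([-3.14,  0.01, -2.88]), 'contact_force': array([-0.41, -0.49, -0.94]), 'opening': np.float64(1.0), 'grasp_force': np.float64(0.0)}
-60 0  | -58 0  | -56 0  | -54 0  | -52 0  | -50 17 20.1 | -48 15 20.7 | -46 19 20.5 | 
36.0 9 20.8 [162, 140, 52] | 37.0 9 20.7 [162, 140, 53] | 38.0 8 20.8 [162, 140, 54] | 39.0 8 20.9 [162, 140, 55] | 40.0 9 20.7 [162, 140, 55] | 41.0 7 20.9 [162, 140, 55] | 42.0 8 20.7 [163, 141, 55] | 43.0 8 20.7 [162, 140, 55] | 44.0 7 20.5 [162, 140, 55] | 45.0 8 20.7 [162, 140, 54] | 46.0 9 20.5 [162, 141, 54] | 47.0 8 20.8 [163, 139, 53] | 48.0 9 20.5 [157, 130, 53] | 49.0 7 19.8 [141, 114, 69] | 50.0 9 18.9 [132, 117, 103] | 51.0 7 19.2 [131, 119, 111] | 52.0 8 18.5 [133, 120, 111] | 53.0 11 18.7 [133, 120, 110] | 54.0 6 18.9 [133, 120, 110] | 55.0 7 18.3 [133, 120, 110] | 56.0 8 18.6 [132, 119, 109] | 57.0 8 18.7 [132, 119, 109] | 58.0 8 18.6 [134, 121, 111] | 59.0 6 18.8 [139, 129, 119] | 60.0 0   | 61.0 0   | 
-45 -50.1 ; -35 -50.3 ; -25 -50.3 ; -15 -50.3 ; -5 -50.4 ; 5 -50.4 ; 15 -50.5 ; 25 -50.3 ; 35 -50.3 ; 
turn [0.0006 0.0043 0.5749] shift [-0.0549 -0.308   0.0154] rows>= 5.0 clock 17.2
```

The bar is home: front edge -50.3 all along, and its end abuts the side stop at 50.

Converted, -0.308 m / 0.75 = -0.4107, -0.29 m / 0.75 = -0.3867, 0.575 rad / 2 = 0.2875.

{"op": "move_arm", "data": {"motion": [[0,0,0.05,-0.0147,-0.08,0,0.085],[0,0,0.125,-0.0293,-0.16,0,0.085],[0,0.002,0.2,-0.044,-0.24,0.0067,0.085],[0,0.002,0.25,-0.0587,-0.32,0.0133,0.085],[0,0.002,0.2875,-0.0733,-0.3867,0.02,0.085],[0,0.002,0.2875,-0.0733,-0.4107,0.02,0.085],[0,0.002,0.2875,-0.0733,-0.4107,0.02,0.085],[0,0.002,0.2875,-0.0733,-0.4107,0.02,0.085]]}}

```text
clock: 18.2
eef_pos: [613.8, -232.7, 148.0]
tcp_rot: [-3.141, -0.005, 2.831]
contact_force: [0.7, 0.1, -0.7]
opening: 0.996
grasp_force: 0.0
```

```bash
python3 - <<'E'
from h import *
state();p,d,P=shot('wrist','w7');K=P['camera_matrix'];T=P['world_from_camera'];W=cloud(d,K,T)
e=sensors.sense()['eef_pos']
near=np.hypot(W[:,:,0]-616,W[:,:,1]+234)<45
for lo,hi in((20,33),(45,62)):
    m=near&(W[:,:,2]>lo)&(W[:,:,2]<hi); m=cv2.morphologyEx(m.astype(np.uint8),cv2.MORPH_OPEN,np.ones((3,3)))>0
    q=W[m];c,s,a=cv2.minAreaRect(q[:,:2].astype(np.float32));print(lo,hi,len(q),np.round(c,1),np.round(s,1),round(a,2),np.median(q[:,2]).round(1))
    g=p[m].max(-1); 
    if lo==45: b=q[g>np.percentile(g,50)+60]; print('white',b[:,:2].mean(0) if len(b) else None,len(b),'centroid',q[:,:2].mean(0))
cv2.imwrite('pics/w7c.png',cv2.resize(p[110:290,200:440,::-1],None,fx=3,fy=3))
E
```

```text
{'clock': np.float64(18.2), 'eef_pos': array([ 613.77, -232.71,  148.03]), 'tcp_rot': array([-3.14, -0.01,  2.83]), 'contact_force': array([ 0.7 ,  0.1 , -0.65]), 'opening': np.float64(1.0), 'grasp_force': np.float64(0.0)}
20 33 1118 [ 612.6 -235.6] [47.  43.6] 71.79 27.5
45 62 894 [ 614.2 -235.9] [15.1 43.9] 72.07 55.5
white [ 626.00716198 -239.60017079] 132 centroid [ 613.21275807 -235.60224199]
```

View pics/w7c.png

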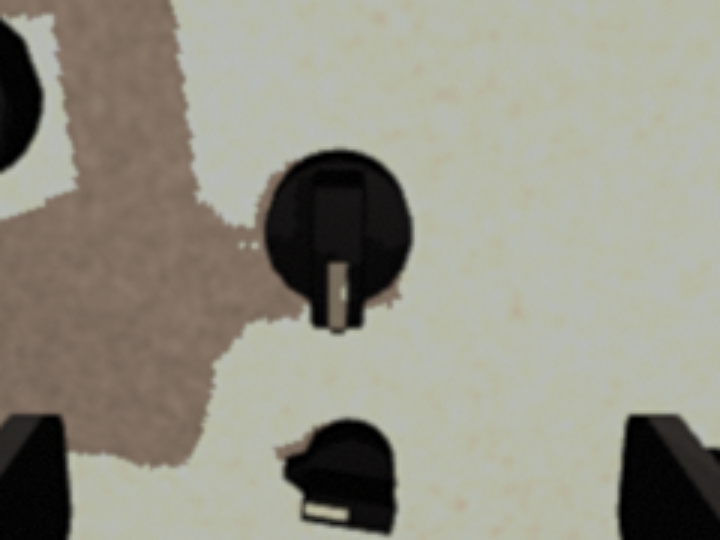

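The crop shows the target knob at (340,235), its white line pointing straight down the crop (tool -x), already aligned with the gripper. Grasping now.

```bash
python3 - <<'E'
from h import *
plan(sensors.sense()['eef_pos'],-0.315+np.pi)
E
```

```text
turn [-0.0008 -0.0047  0.0047] shift [0. 0. 0.] rows>= 0.0 clock 18.25
```

Converted, 0.142 m / 0.75 = 0.1893, 0.135 m / 0.75 = 0.18, 0.004 rad / 2 = 0.002.

{"op": "move_arm", "data": {"motion": [[0,0,0.002,-0.0027,-0.002,0.08,0.05],[0,0,0.002,-0.0027,-0.002,0.1467,0.05],[0,0,0.002,-0.0027,-0.002,0.18,0.05],[0,0,0.002,-0.0027,-0.002,0.1893,0.05],[0,0,0.002,-0.0027,-0.002,0.1893,0.05],[0,0,0.002,-0.0027,-0.002,0.1893,0.05]]}}

```text
clock: 19.0
eef_pos: [616.6, -236.3, 8.3]
tcp_rot: [-3.14, -0.001, 2.826]
contact_force: [-0.1, -0.3, 0.5]
opening: 0.583
grasp_force: 0.0
```

```bash
python3 - <<'E'
from h import *
state();plan([614,-235,6.5],-0.315+np.pi)
E
```

```text
{'clock': np.float64(19.0), 'eef_pos': array([ 616.59, -236.32,    8.31]), 'tcp_rot': array([-3.14, -0.  ,  2.83]), 'contact_force': array([-0.08, -0.35,  0.53]), 'opening': np.float64(0.58), 'grasp_force': np.float64(0.0)}
turn [-0.0013 -0.0013 -0.0003] shift [0.0029 0.0005 0.0018] rows>= 0.1 clock 19.0
```

Converted, 0.002 m / 0.75 = 0.0027, 0.0018 m / 0.75 = 0.0024.

{"op": "move_arm", "data": {"motion": [[0,0,0,0.0024,0.0013,0.0027,0.05],[0,0,0,0.0024,0.0013,0.0027,0.03],[0,0,0,0.0024,0.0013,0.0027,0.01],[0,0,0,0.0024,0.0013,0.0027,0.005],[0,0,0,0.0024,0.0013,0.0027,0.005],[0,0,0,0.0024,0.0013,0.0027,0.005]], "grip_force": 80}}

```text
clock: 19.75
eef_pos: [614.4, -234.9, 5.1]
tcp_rot: [-3.14, -0.003, 2.826]
contact_force: [-0.6, -0.5, 5.8]
opening: 0.169
grasp_force: 78.9
```

```bash
python3 - <<'E'
from h import *
state()
p,d,P=shot('wrist','w8');c=(cloud(d,P['camera_matrix'],P['world_from_camera']))
E
```

```text
{'clock': np.float64(19.75), 'eef_pos': array([ 614.39, -234.94,    5.09]), 'tcp_rot': array([-3.14, -0.  ,  2.83]), 'contact_force': array([-0.59, -0.52,  5.85]), 'opening': np.float64(0.17), 'grasp_force': np.float64(78.94)}
```

Gripped (opening 14.4 mm, 79 N). Next I'll work out where the knob axis sits in the hand and where the shaft is, both through the same wrist camera so that its bias cancels.

```bash
cat >> h.py <<'E'
def fitcirc(P,r):
    from scipy.optimize import least_squares
    f=lambda c:np.clip(np.hypot(*(P-c).T)-r,-3,3); return least_squares(f,P.mean(0)).x
E
python3 - <<'E'
from h import *
from scipy.spatial import ConvexHull
for f in('w1','w6'):
    p,d,K,T=load(f);W=cloud(d,K,T);q=topress(W,O,YAW)
    m=(W[:,:,2]>79)&(W[:,:,2]<89)&(abs(q[:,:,0]-55)<30)&(abs(q[:,:,1])<30);m[:280]=0;m[:,:270]=0;m[:,355:]=0
    P=q[m];P=P[(P[:,1]<0)|(P[:,1]>0)]
    H=P[ConvexHull(P).vertices];H=H[H[:,0]<55]
    print(f,'collar',m.sum(),'y',P[:,1].min().round(1),P[:,1].max().round(1),'xmin',P[:,0].min().round(1),'circ',fitcirc(H,20).round(2))
    m=(W[:,:,2]>103)&(W[:,:,2]<112)&(abs(q[:,:,0]-55)<30)&(abs(q[:,:,1])<30);m[:,:270]=0;m[:,355:]=0
    P=q[m];print('shaft top',m.sum(),P.min(0).round(1),P.max(0).round(1),np.median(W[m][:,2]).round(1))
p,d,K,T=load('w8');W=cloud(d,K,T);k=-.315;q=topress(W,np.array([614.39,-234.94]),k)
# frame at TCP, x along pointer (= -tool x), y = tool y
m=(W[:,:,2]>18)&(W[:,:,2]<31)&(np.hypot(q[:,:,0],q[:,:,1])<33)
P=q[m];H=P[ConvexHull(P).vertices];H=H[H[:,0]<0];print('skirt',m.sum(),P.min(0).round(1),P.max(0).round(1),fitcirc(H,24).round(2))
m=(W[:,:,2]>36)&(W[:,:,2]<62)&(abs(q[:,:,0])<30)&(abs(q[:,:,1])<9);m[:150]=0
P=q[m];print('bar end x',np.percentile(P[:,0],[0,2,10]).round(1),m.sum())
E
```

```text
w1 collar 678 y -19.4 19.4 xmin 34.3 circ [54.71 -0.2 ]
shaft top 309 [ 43.3 -11.5] [58.2 11. ] 106.2
w6 collar 693 y -20.1 19.2 xmin 34.7 circ [42.54  0.4 ]
shaft top 336 [ 43.1 -11. ] [59.1 10.5] 106.2
skirt 1645 [-23.4 -24.4] [-1.8 22.1] [ 0.68 -1.25]
bar end x [-21.8 -21.3 -20.9] 3977
```

Converted, -0.13 m / 0.75 = -0.1733, -0.09 m / 0.75 = -0.12.

{"op": "move_arm", "data": {"motion": [[0,0,0,0,0,-0.04,0.005],[0,0,0,0,0,-0.12,0.005],[0,0,0,0,0,-0.1733,0.005],[0,0,0,0,0,-0.1733,0.005]], "grip_force": 100}}

```text
clock: 20.3
eef_pos: [616.7, -235.5, 138.1]
tcp_rot: [-3.14, 0.002, 2.826]
contact_force: [0.1, -0.2, -0.6]
opening: 0.168
grasp_force: 97.8
```

```bash
python3 - <<'E'
from h import *
state();pp(54.5,1.1,135)
E
```

```text
{'clock': np.float64(20.3), 'eef_pos': array([ 616.71, -235.52,  138.13]), 'tcp_rot': array([-3.14,  0.  ,  2.83]), 'contact_force': array([ 0.11, -0.19, -0.59]), 'opening': np.float64(0.17), 'grasp_force': np.float64(97.78)}
turn [-0.002   0.0018 -0.5788] shift [0.1111 0.303  0.0025] rows>= 5.2 clock 20.3
tcp in press [ -18.3 -313.3] 138.1
```

Converted, 0.303 m / 0.75 = 0.404, 0.11 m / 0.75 = 0.1467, -0.579 rad / 2 = -0.2895.

{"op": "move_arm", "data": {"motion": [[0,0,-0.05,0.0267,0.0733,0,0.005],[0,0,-0.1,0.0533,0.1467,0,0.005],[0,0,-0.15,0.08,0.22,0,0.005],[0,0,-0.2,0.1067,0.2933,0,0.005],[0,0,-0.25,0.1333,0.36,0,0.005],[0,0,-0.2895,0.148,0.404,0,0.005],[0,0,-0.2895,0.148,0.404,0,0.005],[0,0,-0.2895,0.148,0.404,0,0.005]]}}

```text
clock: 21.3
eef_pos: [602.4, 87.2, 133.5]
tcp_rot: [3.141, -0.006, -2.879]
contact_force: [-0.2, -0.7, -1.3]
opening: 0.167
grasp_force: 98.1
```

```bash
python3 - <<'E'
from h import *
state();pp(54.5,1.1,118);shot('scene','s9')
E
```

```text
{'clock': np.float64(21.3), 'eef_pos': array([602.42,  87.22, 133.48]), 'tcp_rot': array([ 3.14, -0.01, -2.88]), 'contact_force': array([-0.15, -0.68, -1.3 ]), 'opening': np.float64(0.17), 'grasp_force': np.float64(98.08)}
turn [ 0.001  -0.0058 -0.0003] shift [-0.0028 -0.0009  0.0155] rows>= 0.3 clock 21.3
tcp in press [51.8  2. ] 133.5
```

Converted, 0.01 m / 0.75 = 0.0133, 0.005 m / 0.75 = 0.0067.

{"op": "move_arm", "data": {"motion": [[0,0,0,0,0,0,0.005],[0,0,0,0,0,0.0067,0.005],[0,0,0,0,0,0.0133,0.005],[0,0,0,0,0,0.0133,0.005]]}}

```text
clock: 21.85
eef_pos: [602.7, 87.5, 124.0]
tcp_rot: [3.14, -0.005, -2.879]
contact_force: [0.2, 0.5, -1.0]
opening: 0.165
grasp_force: 98.1
```

```bash
python3 - <<'E'
from h import *
state();pp(54.5,1.1,114)
E
```

```text
{'clock': np.float64(21.85), 'eef_pos': array([602.7 ,  87.48, 124.01]), 'tcp_rot': array([ 3.14, -0.  , -2.88]), 'contact_force': array([ 0.21,  0.47, -0.99]), 'opening': np.float64(0.16), 'grasp_force': np.float64(98.07)}
turn [ 0.0013 -0.0049 -0.0002] shift [-0.0024 -0.0011  0.01  ] rows>= 0.2 clock 21.85
tcp in press [52.2  2.2] 124.0
```

Converted, 0.012 m / 0.75 = 0.016, 0.01 m / 0.75 = 0.0133, -0.005 rad / 2 = -0.0025.

{"op": "move_arm", "data": {"motion": [[0.0005,-0.0025,0,-0.0032,-0.0015,0.0053,0.005],[0.0005,-0.0025,0,-0.0032,-0.0015,0.0133,0.005],[0.0005,-0.0025,0,-0.0032,-0.0015,0.016,0.005],[0.0005,-0.0025,0,-0.0032,-0.0015,0.016,0.005]]}}

```text
clock: 22.35
eef_pos: [605.5, 87.3, 112.4]
tcp_rot: [3.141, 0.001, -2.878]
contact_force: [-0.1, -1.0, -1.3]
opening: 0.168
grasp_force: 98.0
```

Converted, 0.002 m / 0.75 = 0.0027, 0.001 m / 0.75 = 0.0013.

{"op": "move_arm", "data": {"motion": [[0,0,0,0,0,0.0013,0.005],[0,0,0,0,0,0.0027,0.005],[0,0,0,0,0,0.0027,0.005]]}}

```text
clock: 22.72
eef_pos: [605.7, 87.3, 110.7]
tcp_rot: [3.141, 0.001, -2.878]
contact_force: [-0.4, 0.3, -1.3]
opening: 0.169
grasp_force: 98.0
```

```bash
python3 - <<'E'
from h import *
state();pp(54.5,1.1,104)
E
```

```text
{'clock': np.float64(22.72), 'eef_pos': array([605.68,  87.31, 110.68]), 'tcp_rot': array([ 3.14,  0.  , -2.88]), 'contact_force': array([-0.37,  0.34, -1.26]), 'opening': np.float64(0.17), 'grasp_force': np.float64(98.05)}
turn [0.0001 0.0012 0.0001] shift [ 0.0005 -0.0002  0.0067] rows>= 0.1 clock 22.725
tcp in press [55.   1.3] 110.7
```

{"op": "move_arm", "data": {"motion": [[0,0,0,0,0,0.0013,0.005],[0,0,0,0,0,0.0027,0.005],[0,0,0,0,0,0.0027,0.005]]}}

```text
clock: 23.1
eef_pos: [605.6, 87.3, 108.6]
tcp_rot: [3.141, 0.001, -2.878]
contact_force: [0.1, -0.7, -0.6]
opening: 0.168
grasp_force: 98.0
```

Converted, 0.002 m / 0.75 = 0.0027, 0.001 m / 0.75 = 0.0013.

{"op": "move_arm", "data": {"motion": [[0,0,0,0,0,0.0013,0.005],[0,0,0,0,0,0.0027,0.005],[0,0,0,0,0,0.0027,0.005]]}}

```text
clock: 23.48
eef_pos: [605.6, 87.3, 106.5]
tcp_rot: [3.141, 0.001, -2.878]
contact_force: [0.2, 0.6, -1.3]
opening: 0.167
grasp_force: 98.0
```

Converted, 0.002 m / 0.75 = 0.0027, 0.001 m / 0.75 = 0.0013.

{"op": "move_arm", "data": {"motion": [[0,0,0,0,0,0.0013,0.005],[0,0,0,0,0,0.0027,0.005],[0,0,0,0,0,0.0027,0.005]]}}

```text
clock: 23.85
eef_pos: [605.7, 87.3, 104.6]
tcp_rot: [3.142, 0.001, -2.878]
contact_force: [-0.2, -0.3, -1.1]
opening: 0.167
grasp_force: 98.0
```

It is going onto the shaft with no side force. Continuing.

Converted, 0.003 m / 0.75 = 0.004, 0.001 m / 0.75 = 0.0013.

{"op": "move_arm", "data": {"motion": [[0,0,0,0,0,0.0013,0.005],[0,0,0,0,0,0.0027,0.005],[0,0,0,0,0,0.004,0.005],[0,0,0,0,0,0.004,0.005]]}}

```text
clock: 24.35
eef_pos: [605.7, 87.3, 101.6]
tcp_rot: [3.142, 0.001, -2.878]
contact_force: [0.4, -0.3, -2.0]
opening: 0.166
grasp_force: 98.0
```

Converted, 0.004 m / 0.75 = 0.0053, 0.001 m / 0.75 = 0.0013.

{"op": "move_arm", "data": {"motion": [[0,0,0,0,0,0.0013,0.005],[0,0,0,0,0,0.004,0.005],[0,0,0,0,0,0.0053,0.005],[0,0,0,0,0,0.0053,0.005]]}}

```text
clock: 24.85
eef_pos: [605.7, 87.3, 97.5]
tcp_rot: [3.142, 0.001, -2.878]
contact_force: [1.1, -1.6, -2.0]
opening: 0.167
grasp_force: 98.0
```

Converted, 0.004 m / 0.75 = 0.0053, 0.001 m / 0.75 = 0.0013.

{"op": "move_arm", "data": {"motion": [[0,0,0,0,0,0.0013,0.005],[0,0,0,0,0,0.004,0.005],[0,0,0,0,0,0.0053,0.005],[0,0,0,0,0,0.0053,0.005]]}}

```text
clock: 25.35
eef_pos: [605.7, 87.3, 93.5]
tcp_rot: [3.142, 0.001, -2.878]
contact_force: [0.5, -1.5, -1.9]
opening: 0.165
grasp_force: 98.0
```

{"op": "move_arm", "data": {"motion": [[0,0,0,0,0,0.0013,0.005],[0,0,0,0,0,0.0027,0.005],[0,0,0,0,0,0.004,0.005],[0,0,0,0,0,0.004,0.005]]}}

```text
clock: 25.85
eef_pos: [605.7, 87.3, 90.6]
tcp_rot: [3.142, 0.001, -2.878]
contact_force: [0.4, -2.0, -1.8]
opening: 0.166
grasp_force: 98.1
```

{"op": "move_arm", "data": {"motion": [[0,0,0,0,0,0.0013,0.005],[0,0,0,0,0,0.0027,0.005],[0,0,0,0,0,0.004,0.005],[0,0,0,0,0,0.004,0.005]], "grip_force": 115}}

```text
clock: 26.35
eef_pos: [605.8, 87.3, 87.8]
tcp_rot: [3.142, 0.001, -2.878]
contact_force: [-1.2, -2.7, 3.0]
opening: 0.16
grasp_force: 115.1
```

Converted, 0.004 m / 0.75 = 0.0053, 0.001 m / 0.75 = 0.0013.

{"op": "move_arm", "data": {"motion": [[0,0,0,0,0,0.0013,0.005],[0,0,0,0,0,0.004,0.005],[0,0,0,0,0,0.0053,0.005],[0,0,0,0,0,0.0053,0.005]]}}

```text
clock: 26.85
eef_pos: [605.8, 87.3, 83.7]
tcp_rot: [3.142, 0.001, -2.878]
contact_force: [-1.0, -3.3, 4.2]
opening: 0.164
grasp_force: 115.2
```

Converted, 0.004 m / 0.75 = 0.0053, 0.001 m / 0.75 = 0.0013.

{"op": "move_arm", "data": {"motion": [[0,0,0,0,0,0.0013,0.005],[0,0,0,0,0,0.004,0.005],[0,0,0,0,0,0.0053,0.005],[0,0,0,0,0,0.0053,0.005]]}}

```text
clock: 27.35
eef_pos: [605.9, 87.3, 79.9]
tcp_rot: [3.142, 0.001, -2.878]
contact_force: [-0.8, -3.0, 8.5]
opening: 0.164
grasp_force: 116.0
```

Converted, 0.002 m / 0.75 = 0.0027, 0.001 m / 0.75 = 0.0013.

{"op": "move_arm", "data": {"motion": [[0,0,0,0,0,0.0013,0.005],[0,0,0,0,0,0.0027,0.005],[0,0,0,0,0,0.0027,0.005]]}}

```text
clock: 27.72
eef_pos: [605.9, 87.3, 78.2]
tcp_rot: [3.142, 0.002, -2.878]
contact_force: [-1.7, -3.2, 10.2]
opening: 0.162
grasp_force: 116.3
```

Converted, 0.003 m / 0.75 = 0.004, 0.002 m / 0.75 = 0.0027.

{"op": "move_arm", "data": {"motion": [[0,0,0,0,0,0.0013,0.005],[0,0,0,0,0,0.0027,0.005],[0,0,0,0,0,0.004,0.005],[0,0,0,0,0,0.004,0.005]]}}

```text
clock: 28.22
eef_pos: [606.0, 87.3, 75.5]
tcp_rot: [3.142, 0.002, -2.878]
contact_force: [-2.8, -2.6, 12.2]
opening: 0.168
grasp_force: 116.9
```

Converted, 0.001 m / 0.75 = 0.0013.

{"op": "move_arm", "data": {"motion": [[0,0,0,0,0,0.0013,0.005],[0,0,0,0,0,0.0013,0.005]]}}

```text
clock: 28.48
eef_pos: [606.0, 87.4, 75.1]
tcp_rot: [3.142, 0.002, -2.878]
contact_force: [-5.4, -4.2, 18.7]
opening: 0.166
grasp_force: 117.8
```

Converted, 0.001 m / 0.75 = 0.0013.

{"op": "move_arm", "data": {"motion": [[0,0,0,0,0,0.0013,0.005],[0,0,0,0,0,0.0013,0.005]]}}

```text
clock: 28.72
eef_pos: [606.1, 87.4, 75.1]
tcp_rot: [-3.142, 0.002, -2.878]
contact_force: [-7.2, -5.3, 27.0]
opening: 0.162
grasp_force: 119.4
```

The end stop has been reached (27 N with no further travel; about 14 mm below the seat contact). Verifying with pictures before handing in.

```bash
python3 - <<'E'
from h import *
s=shot('scene','s10')[0];w=shot('wrist','w10')[0];state()
a=cv2.resize(s[150:270,330:470],None,fx=3,fy=3);b=cv2.resize(w[100:330,200:440],None,fx=1.58,fy=1.58)
o=np.zeros((365,800,3),np.uint8);o[:360,:420]=a;o[:b.shape[0],421:421+b.shape[1]]=b[:365,:379];cv2.imwrite('pics/c10.png',np.clip(o[:,:,::-1]*1.3,0,255).astype(np.uint8))
gap('w10')
p,d,K,T=load('s10');W=cloud(d,K,T);q=topress(W,O,YAW)
m=(abs(q[:,:,1])<6)&(q[:,:,0]>-28)&(q[:,:,0]<10)&(W[:,:,2]>25)&(W[:,:,2]<60);print('arm top z',np.median(W[m][:,2]) if m.any() else None)
E
```

```text
{'clock': np.float64(28.82), 'eef_pos': array([606.08,  87.34,  75.04]), 'tcp_rot': array([-3.14,  0.  , -2.88]), 'contact_force': array([-7.77, -4.19, 26.96]), 'opening': np.float64(0.16), 'grasp_force': np.float64(119.38)}
-60 0  | -58 0  | -56 0  | -54 0  | -52 0  | -50 37 20.0 | -48 56 20.4 | -46 48 20.4 | 
36.0 27 21.0 [196, 181, 76] | 37.0 21 20.6 [197, 181, 78] | 38.0 25 20.9 [197, 181, 78] | 39.0 24 20.7 [197, 181, 78] | 40.0 23 20.8 [197, 182, 78] | 41.0 23 20.7 [196, 182, 78] | 42.0 26 20.5 [197, 182, 78] | 43.0 25 20.5 [197, 182, 78] | 44.0 28 20.5 [196, 182, 78] | 45.0 22 20.5 [197, 182, 78] | 46.0 27 20.7 [197, 182, 79] | 47.0 23 20.6 [197, 181, 77] | 48.0 22 20.3 [193, 162, 67] | 49.0 17 19.6 [172, 139, 87] | 50.0 25 18.8 [169, 152, 139] | 51.0 23 18.8 [174, 159, 148] | 52.0 24 18.9 [174, 158, 146] | 53.0 23 18.8 [173, 158, 146] | 54.0 25 18.7 [173, 158, 146] | 55.0 21 18.5 [173, 157, 146] | 56.0 25 18.6 [173, 157, 145] | 57.0 21 18.5 [172, 157, 145] | 58.0 27 18.6 [172, 156, 145] | 59.0 22 18.8 [178, 168, 157] | 60.0 1 17.8 [187, 184, 173] | 61.0 0   | 
-45 -49.8 ; -35 -50.2 ; -25 -50.3 ; -15 -50.3 ; -5 -50.2 ; 5 -50.3 ; 15 -50.4 ; 25 -50.3 ; 35 -50.3 ; 
arm top z 39.48338154436749
```

View pics/c10.png

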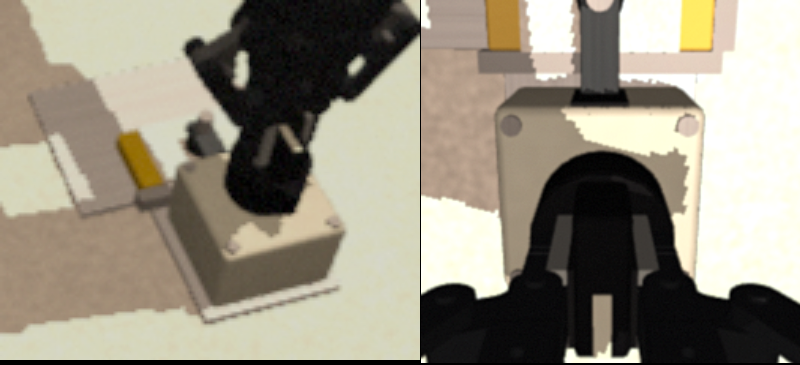

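The knob sits on the housing with its pointer away from the nest. The press arm's top reads z 39.5, down from 52 by about 13 to 14 mm. The knob underside is at 75.0-5.1=70=84-14, so it is fully on and down, and the bar is still at both stops. Handing in.

```bash
python3 -c "
from rig import order;print(order.sign_off())"
```

```text
the job is handed in; nothing more can be done
None
```

I handed the job in at about 29 s: the bar is square against both stops, and the knob is fully on the D-shaft and held down at the end stop under about 27 N. The fingertips actually sit about 24 mm short of the reported TCP; I found this by touching the nest plate and corrected for it.

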